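# Slide the ring out of the cluster and seat it on the gauge's sprung stop

## Robot

A 7-joint arm with a two-finger parallel gripper is mounted at the origin on the work surface. World frame = base frame: x ahead of the robot, y to its left, z up, the work surface at z = 0. Lengths are in m, angles in rad, forces in N, time in s.
With the tool pointing down it reaches from about 0.425 to 0.925 m from the base axis. Payload 6.8 kg.
Tool frame: the origin (TCP) lies at the very end of the fingers, on their centre line; the grasp point (between the pads) lies 19 mm behind it; z points along the fingers, y is the line along which they close (so a half turn about z gives the same grasp; the last joint's range is limited). The gripper opens to 85 mm and grips with 20 to 120 N. Pads are 22 mm wide; open, the fingers measure 114 mm over their backs; the gripper's body (76 mm by 85 mm) begins 54 mm behind the grasp point. The pads swing forward as they close: fully open they stand 13 mm farther back than shut.
Start: joints at [-1.329, 0.477, 0.022, 1.555, -0.011, 1.109, -0.083], TCP at [0.231, 0.634, 0.231] pointing down, gripper open.
Joint ranges: [-2.96, 2.96], [-0.34, 2.1], [-1.41, 1.46], [0.24, 2.44], [-1.37, 4.51], [0.17, 1.92], [-2.96, 2.96]. Speed limits (rad/s): [2.39, 2.39, 3.14, 3.14, 3.14, 3.14, 3.14].

## Interface

Orientations are given as a unit quaternion [w, x, y, z].
In Python, from station import get_obs, read_camera, hand_in gives the robot as it stands.
- The arm moves only by the tool arm_command, never from a script. Its argument "commands" is one flat list of numbers, 7 for each row, row after row: the shift along the tool's x, y, z in m, then the turn, a rotation vector about the tool's x, y, z in degrees, then the opening, from 0 (shut) to 1 (fully open). In form: [tx, ty, tz, rx, ry, rz, fingers, tx, ty, tz, rx, ry, rz, fingers, ...]. A call has 1 to 8 rows; each row is the pose to reach, as a shift and turn from the pose commanded when the call began, along the tool's axes at that moment; what a row does not reach only later rows make up. A row lasts 1/10 s, in which the tool goes at most 50 mm and 8.59 degrees, less where a joint would pass 70% of its speed; a pose out of reach is approached as far as the arm can. A call with a gripper value outside its range is refused whole. The fingers move at their own pace and stop on an object; "force" is the grip in N (left out, the last holds). Time passes only in rows, so rows that repeat a pose let the fingers close. It gives the time, the measured TCP pose, the force, the opening and the grip force at its end, in the units of the state.
- get_obs(): the state, without advancing time (a new reading comes with each control period).
- read_camera(name): name is "side" or "top"; returns a dict with "img" (400x640x3 uint8, red, green, blue), "camera_matrix" (3x3 intrinsics, pixels), "k1" (the pictures are not rectified: a ray, as slopes to the right and down, at radius r is drawn at 1 + k1 r^2 times it, then the intrinsics apply), "pose" (4x4, takes a point from camera to world coordinates). Camera axes: x right, y down, z forward; pixel columns grow to the right and rows downward; lengths in m; the calibration is good to about 2 mm. A picture is of the moment at which its call begins. There is no depth.
- hand_in(): hands the job in; it is judged then, once.
The state is a dict: "t": time; "q": joint angles; "joint_vel": joint speeds; "joint_torque": joint torques, N m; "eef_pos": TCP position; "tool_rot": TCP orientation; "contact_force": force on the tool from outside, world axes, zero at the start; "torque": the same for the moment, N m; "gripper_width": opening from 0.0 (shut) to 1.0 (fully open); "grasp_force": force on a finger pad.
Only numpy, scipy, OpenCV 4.12 (cv2) and the standard library are available. Lean on these libraries where they do the work, as an engineer would, in place of code of your own. Each camera call takes 0.05 s, during which the arm holds its last target. There are 200 camera calls.

## Task

Without lifting it, push the round steel ring clear of the three square frames it touches, leaving those where they lie, and slide it along the bench into the flared mouth of the gauge channel. Press it gently against the sprung stop at the channel's end with a steady push of about 6 N for a second; a push twice as hard would damage the gauge. Then ease off slowly, so that the ring is left lying in the channel still touching the stop, and leave the other things on the bench alone.

Things in the scene. Friction and masses are not known exactly. Their poses are not given: they have to be found in the camera images.
- ring: plain round steel ring, outer diameter 64 mm, bore 48 mm (open through), 14 mm high, lying flat; loose, 0.15 to 0.27 kg; origin at the centre of its underside. It lies at one corner of a 2 x 2 block, touching two of the frames. It can be pushed from within its bore by a shut gripper reaching down into it.
- frame_a: square steel case frame, 64 x 64 mm, 14 mm high, with a round 46 mm hole; loose, about 0.25 kg; origin at the centre of its underside, x and y axes along its sides. Must stay where it is.
- frame_b: square steel case frame, 64 x 64 mm, 14 mm high, with a round 46 mm hole; loose, about 0.25 kg; origin at the centre of its underside, x and y axes along its sides. Must stay where it is.
- frame_c: square steel case frame, 64 x 64 mm, 14 mm high, with a round 46 mm hole; loose, about 0.25 kg; origin at the centre of its underside, x and y axes along its sides. Must stay where it is.
- gauge: fixed gauge: two parallel aluminium rails 14 mm high, 10 mm thick, with a channel 68 mm wide between them, open above, the bench as its floor. Origin on the bench at mid-width; x axis along the channel from mouth to stop, y across. Rails run from x = -60 to +95 mm; flared lips widen the mouth to about 98 mm at x = -90 mm.
- stop: fixed grey block closing the gauge channel, 92 mm wide, 30 mm high, its face at gauge x = +95 mm; its frame is the gauge's (same origin and axes). From it a sprung steel plunger reaches out along the centre line, with a flat pad 26 mm wide, 2 to 13 mm above the bench. It belongs to the stop.
- seat (a point): point on the bench on the channel's centre line at gauge x = +24 mm. The plunger is clamped at a different place each time, not measured: the ring's centre may be 22 mm before to 22 mm beyond this point when it first touches. From there the force rises steadily, passing 6 N after 2 to 3 mm. Let go suddenly, it throws the ring back; eased off slowly, it rests still touching it.
- dish: light blue parts dish, 96 mm across, 16 mm high, bystander; origin at the centre of its underside
- beaker: open glass beaker, 72 mm across, 85 mm high, bystander; origin at the centre of its underside
- dome: clear dust dome with a knob, 90 mm across, 82 mm high, bystander; origin at the centre of its underside
- loupe: black eye loupe, 36 mm across, 30 mm high, bystander; origin at the centre of its underside
- driver: screwdriver lying flat, 140 mm long, bystander
- tweezers: steel tweezers lying flat, 165 mm long, bystander
Things that resemble listed ones, but are neither listed nor needed, are in the scene too. Leave any green or purple look-alike of the ring alone.

How it is judged:
By the outcome, as a careful person would: the job done as asked, in the order asked, and still so for the second after the job is handed in, with the robot touching nothing.
It also fails if it takes over 67 s, if anything falls off the work surface, if the arm or the gripper's body presses on something with over 40 N, if the wrist force passes 120 N, or if a joint passes its speed limit or range.

## Working session

There is one attempt and no reset: what is moved stays moved. The work goes in short steps, Python scripts to look and compute and a tool call to move; the robot and the scene stay as the last step left them, time stands still between calls to the robot, and variables do not carry over. Pictures are saved under pics/ and viewed, at most 10 in all, crops included, and the job is handed in when it is done.

Besides the shell and the picture viewer there is one more tool, called after "Request:" in YAML: its name, and indented under it one key for each argument. arm_command: Moves the arm, as the interface text tells. Its arguments: {"type":"object","properties":{"commands":{"type":"array","items":{"type":"number"}},"force":{"type":"number"}},"required":["commands"]}

```bash
mkdir -p pics
cat > h.py <<'E'
import numpy as np, cv2
from station import *
def snap(n,f):
    c=read_camera(n); cv2.imwrite(f'pics/{f}.png',c['img'][:,:,::-1]); np.savez(f'pics/{f}.npz',**c); return c
def load(f): return np.load(f'pics/{f}.npz')
def px2w(c,uv,z):
    K=c['camera_matrix'];uv=np.atleast_2d(np.array(uv,float));d=np.c_[(uv[:,0]-K[0,2])/K[0,0],(uv[:,1]-K[1,2])/K[1,1]]
    s=d.copy()
    for _ in range(20): s=d/(1+c['k1']*(s**2).sum(1,keepdims=True))
    r=np.c_[s,np.ones(len(s))]@c['pose'][:3,:3].T;o=c['pose'][:3,3]
    return o+r*((z-o[2])/r[:,2:])
def w2px(c,p):
    p=np.atleast_2d(p);q=(p-c['pose'][:3,3])@c['pose'][:3,:3];s=q[:,:2]/q[:,2:];s=s*(1+c['k1']*(s**2).sum(1,keepdims=True))
    K=c['camera_matrix'];return s*[K[0,0],K[1,1]]+[K[0,2],K[1,2]]
E
python3 - <<'E'
from h import *
for n in('top','side'):
    c=snap(n,n+'0');print(n,c['k1'],c['camera_matrix'].round(1).tolist(),c['pose'].round(3).tolist())
print(get_obs())
E
```

```text
top -0.017170999227193756 [[382.8, 0.0, 325.2], [0.0, 382.8, 203.1], [0.0, 0.0, 1.0]] [[-0.016, -0.988, 0.155, 0.443], [-1.0, 0.015, -0.006, -0.002], [0.004, -0.155, -0.988, 1.071], [0.0, 0.0, 0.0, 1.0]]
side -0.1455506053857794 [[520.0, 0.0, 320.9], [0.0, 520.0, 198.5], [0.0, 0.0, 1.0]] [[-0.99, -0.085, 0.111, 0.41], [-0.139, 0.656, -0.742, 1.207], [-0.01, -0.75, -0.661, 1.114], [0.0, 0.0, 0.0, 1.0]]
{'t': 0.1, 'q': array([-1.32910728,  0.4777494 ,  0.02233823,  1.55632524, -0.01151533,
        1.10928059, -0.08309132]), 'joint_vel': array([ 0.0006586 , -0.00209296,  0.00051476, -0.00408175,  0.00114865,
        0.0004329 , -0.0007257 ]), 'joint_torque': array([ 4.11832065e-03, -5.97761858e+01,  1.61361180e+00, -2.81956065e+01,
        1.28151223e-02,  5.03216987e-03, -1.98227849e-05]), 'eef_pos': array([0.23114732, 0.63363934, 0.23041295]), 'tool_rot': array([-9.08889761e-05,  1.73991367e-01,  9.84746839e-01, -8.12271723e-04]), 'contact_force': array([-0.06283334, -0.02119654,  0.21666033]), 'torque': array([-0.05169632, -0.02852697,  0.01757808]), 'grasp_force': 0.0, 'gripper_width': 0.9987542233209097}
```

View pics/top0.png

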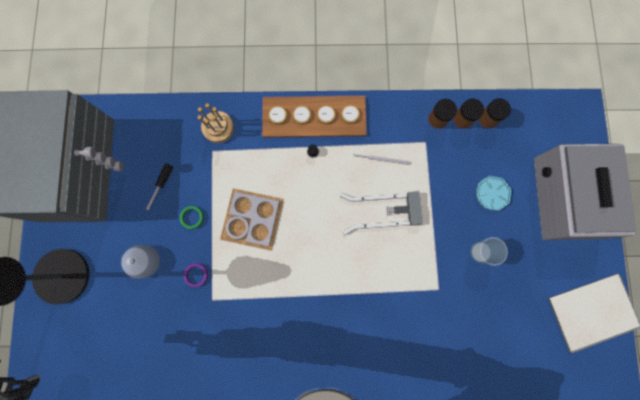

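View pics/side0.png

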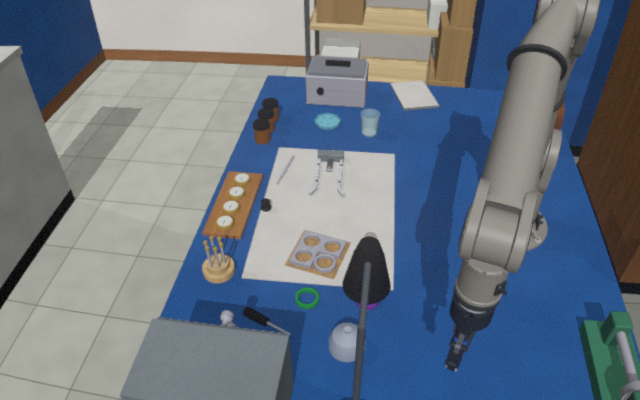

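The top view shows the 2x2 block at about (252,218), the gauge mouth at about (347,213) opening left, and the stop at (415,209). The likely ring is the block's lower-left piece at (237,229). The green ring (191,217) and purple ring (195,275) are look-alikes. I'll confirm with an enlarged crop.

Run:
```python
from h import *
a=cv2.imread('pics/top0.png')[180:256,210:295]; b=cv2.imread('pics/top0.png')[180:245,335:430]
s=cv2.imread('pics/side0.png')[222:282,280:355]
f=lambda i,w,h:cv2.resize(i,(w,h),interpolation=cv2.INTER_CUBIC)
o=np.zeros((600,800,3),np.uint8);o[:304,:340]=f(a,340,304);o[:260,400:780]=f(b,380,260);o[310:310+288,:360]=f(s,360,288)
s2=cv2.imread('pics/side0.png')[145:200,300:355];o[310:585,400:675]=f(s2,275,275)
cv2.imwrite('pics/crop0.png',o)
c=load('top0');print(px2w(c,[(237,229),(244,204),(264,209),(259,233),(347,196),(347,232),(408,209),(230,190),(283,194)],.014).round(3))
```

```text
[[ 0.54   0.237  0.014]
 [ 0.61   0.219  0.014]
 [ 0.595  0.163  0.014]
 [ 0.528  0.176  0.014]
 [ 0.628 -0.07   0.014]
 [ 0.527 -0.067  0.014]
 [ 0.589 -0.239  0.014]
 [ 0.65   0.259  0.014]
 [ 0.636  0.11   0.014]]
```

View pics/crop0.png

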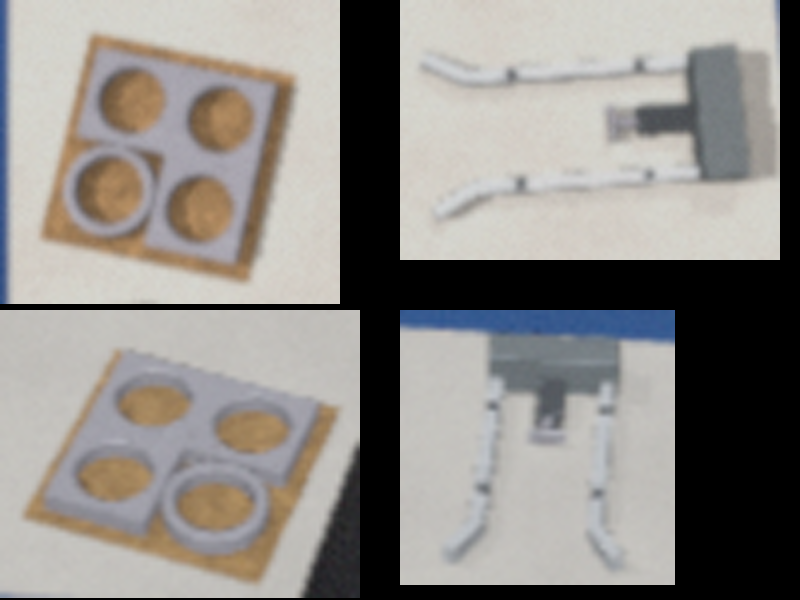

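Run:
```python
from h import *
c=load('top0');s=load('side0')
T=lambda p,o:(np.array(p,float)+.5)/4-.5+np.array(o)
blk=T([(110,189),(131,101),(221,119),(200,209)],(210,180))
print('ring,fr',px2w(c,blk,.014).round(4).tolist())
S=(np.array([(215,192),(155,92),(250,122),(115,163)],float)+.5)/4.8-.5+[280,222]
print('side',px2w(s,S,.014).round(4).tolist())
g=px2w(c,T([(70,77),(290,62),(90,187),(300,173),(22,60),(37,214),(207,122)],(335,180)),.014)
print('gauge',g.round(4).tolist())
G=(np.array([(495-400,390-310),(482-400,488-310),(605-400,385-310),(598-400,490-310),(448-400,553-310),(614-400,562-310),(548-400,432-310)],float)+.5)/5-.5+[300,145]
print('gside',px2w(s,G,.014).round(4).tolist())
# line fit of ring center to circle automatically not needed
```

```text
ring,fr [[0.5459, 0.2369, 0.014], [0.6073, 0.2235, 0.014], [0.5937, 0.1604, 0.014], [0.5311, 0.1744, 0.014]]
side [[0.5472, 0.2385, 0.014], [0.5945, 0.1626, 0.014], [0.5339, 0.18, 0.014], [0.6092, 0.2235, 0.014]]
gauge [[0.6197, -0.0837, 0.014], [0.628, -0.2386, 0.014], [0.5422, -0.0955, 0.014], [0.5497, -0.2418, 0.014], [0.6323, -0.0503, 0.014], [0.5241, -0.0583, 0.014], [0.5864, -0.1785, 0.014]]
gside [[0.6302, -0.223, 0.014], [0.6234, -0.1153, 0.014], [0.5547, -0.2385, 0.014], [0.5466, -0.1231, 0.014], [0.6356, -0.047, 0.014], [0.5281, -0.0519, 0.014], [0.5875, -0.1807, 0.014]]
```

The crop confirms it. The plain round piece at (237,227) is the ring, and it touches two frames. The other three pieces of the block, at (242,205), (265,209) and (260,232), are square, and the plunger pad is at about (388,210). Both cameras agree to about 2 mm, so I'll move now, keeping away from the lamp.

Request:
arm_command:
  commands: [-0.032, -0.037, 0, 0, 0, -6, 0, -0.064, -0.075, 0, 0, 0, -12, 0, -0.096, -0.112, 0, 0, 0, -18, 0, -0.128, -0.149, 0, 0, 0, -23.2, 0, -0.171, -0.165, 0, 0, 0, -23.2, 0, -0.214, -0.182, 0, 0, 0, -23.2, 0, -0.257, -0.198, 0, 0, 0, -23.2, 0, -0.3, -0.214, 0, 0, 0, -23.2, 0]
  force: 30

```text
t: 0.9
eef_pos: [0.4408, 0.3287, 0.2312]
tool_rot: [-0.0, -0.028, 1.0, -0.0]
contact_force: [0.7, -0.3, 0.0]
gripper_width: -0.001
grasp_force: 0.0
```

Request:
arm_command:
  commands: [-0.034, -0.033, 0, 0, 0, 0, 0, -0.068, -0.066, 0, 0, 0, 0, 0, -0.1014, -0.0982, 0.04, 0, 0, 0, 0, -0.1014, -0.0982, 0.08, 0, 0, 0, 0, -0.1014, -0.0982, 0.12, 0, 0, 0, 0, -0.1014, -0.0982, 0.16, 0, 0, 0, 0, -0.1014, -0.0982, 0.18, 0, 0, 0, 0, -0.1014, -0.0982, 0.18, 0, 0, 0, 0]

```text
t: 1.7
eef_pos: [0.5438, 0.2365, 0.0478]
tool_rot: [-0.003, -0.028, 1.0, -0.002]
contact_force: [-1.6, 0.6, 0.2]
gripper_width: -0.003
grasp_force: 0.0
```

Run:
```python
from h import *
c=snap('top','top1');s=snap('side','side1');o=get_obs();p=o['eef_pos'];print(p,o['contact_force'])
f=lambda i,n:cv2.resize(i,None,fx=n,fy=n,interpolation=cv2.INTER_CUBIC)
a=f(cv2.imread('pics/top1.png')[180:260,200:298],4);b=f(cv2.imread('pics/side1.png')[180:290,270:365],4)
o=np.zeros((440,800,3),np.uint8);o[:320,:392]=a;o[:440,400:780]=b
cv2.imwrite('pics/crop1.png',o)
print('tip px',w2px(c,p),w2px(s,p))
```

```text
[0.54657718 0.23780876 0.0514872 ] [0.76685192 0.74932024 0.78238164]
tip px [[233.66486628 225.30518057]] [[324.58883057 252.40151968]]
```

View pics/crop1.png

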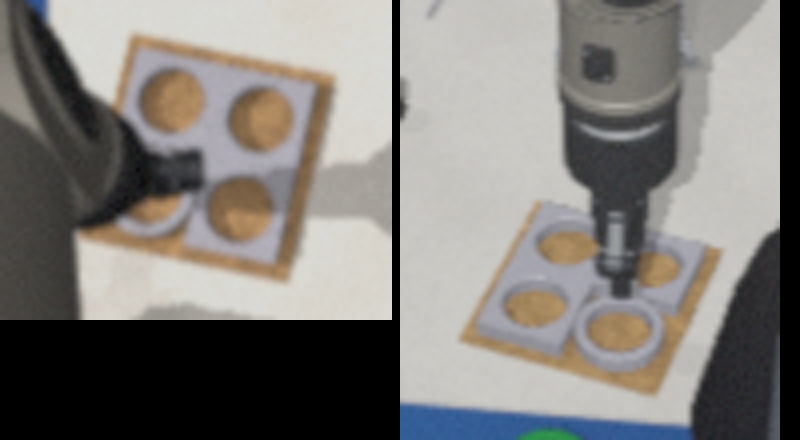

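The side view shows the fingertip at (325,254), as predicted, directly above the ring at (325,262). I'll go down into the bore.

Request:
arm_command:
  commands: [0, 0, 0.01, 0, 0, 0, 0, 0, 0, 0.02, 0, 0, 0, 0, 0, 0, 0.03, 0, 0, 0, 0, 0, 0, 0.036, 0, 0, 0, 0, 0, 0, 0.042, 0, 0, 0, 0, 0, 0, 0.045, 0, 0, 0, 0, 0, 0, 0.045, 0, 0, 0, 0]

```text
t: 2.5
eef_pos: [0.5462, 0.2377, 0.0058]
tool_rot: [-0.0, -0.028, 1.0, -0.0]
contact_force: [0.1, -0.1, -0.4]
gripper_width: 0.0
grasp_force: 0.0
```

Request:
arm_command:
  commands: [0.0018, 0.0033, 0, 0, 0, 0, 0, 0.0036, 0.0066, 0, 0, 0, 0, 0, 0.0054, 0.0098, 0, 0, 0, 0, 0, 0.0073, 0.0131, 0, 0, 0, 0, 0, 0.0091, 0.0164, 0, 0, 0, 0, 0, 0.0109, 0.0197, 0, 0, 0, 0, 0, 0.0127, 0.0229, 0, 0, 0, 0, 0, 0.0146, 0.0262, 0, 0, 0, 0]

```text
$.commands: bad value
```

Run:
```python
from h import *
c=snap('top','top2');s=snap('side','side2');o=get_obs();p=o['eef_pos'];print(p,o['contact_force'])
f=lambda i,n:cv2.resize(i,None,fx=n,fy=n,interpolation=cv2.INTER_CUBIC)
a=f(cv2.imread('pics/top2.png')[180:260,200:298],4);b=f(cv2.imread('pics/side2.png')[210:300,270:365],4)
o=np.zeros((440,800,3),np.uint8);o[:320,:392]=a;o[:360,400:780]=b
cv2.imwrite('pics/crop2.png',o)
```

```text
[0.54662364 0.23785917 0.00643899] [-0.96327017 -0.965319    0.62554791]
```

View pics/crop2.png

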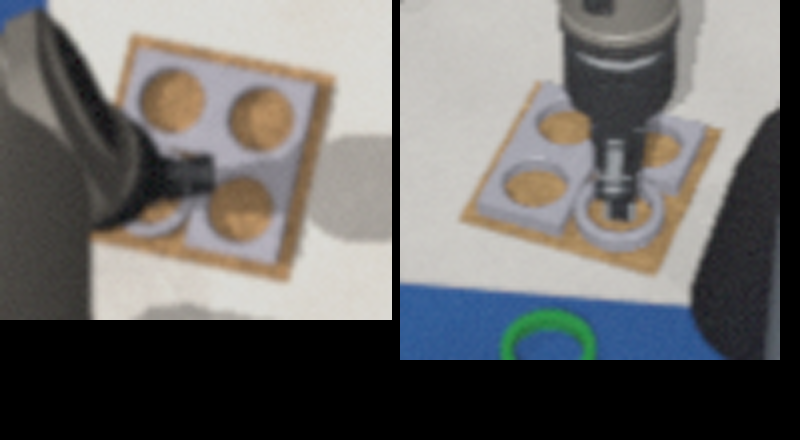

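The shut fingers are inside the bore at side (324,262) and nothing has moved. The push call was refused, so I'll send it again with rounder numbers.

Request:
arm_command:
  commands: [0.002, 0.003, 0, 0, 0, 0, 0, 0.004, 0.007, 0, 0, 0, 0, 0, 0.006, 0.01, 0, 0, 0, 0, 0, 0.007, 0.013, 0, 0, 0, 0, 0, 0.009, 0.016, 0, 0, 0, 0, 0, 0.011, 0.02, 0, 0, 0, 0, 0, 0.013, 0.023, 0, 0, 0, 0, 0, 0.015, 0.026, 0, 0, 0, 0, 0]

```text
t: 3.4
eef_pos: [0.5299, 0.2632, 0.0063]
tool_rot: [0.0, -0.028, 1.0, 0.0]
contact_force: [0.9, -0.6, 0.6]
gripper_width: 0.002
grasp_force: 0.6
```

Request:
arm_command:
  commands: [0.003, 0.005, 0, 0, 0, 0, 0, 0.006, 0.01, 0, 0, 0, 0, 0, 0.014, 0.012, 0, 0, 0, 0, 0, 0.022, 0.013, 0, 0, 0, 0, 0, 0.03, 0.014, 0, 0, 0, 0, 0, 0.038, 0.015, 0, 0, 0, 0, 0, 0.046, 0.016, 0, 0, 0, 0, 0, 0.054, 0.017, 0, 0, 0, 0, 0]

```text
t: 4.2
eef_pos: [0.4744, 0.2769, 0.0063]
tool_rot: [-0.0, -0.028, 1.0, 0.0]
contact_force: [0.9, -0.3, -0.0]
gripper_width: 0.003
grasp_force: 0.4
```

Request:
arm_command:
  commands: [0.006, 0.001, 0, 0, 0, 0, 0, 0.012, 0.002, 0, 0, 0, 0, 0, 0.018, 0.002, 0, 0, 0, 0, 0, 0.022, 0.003, 0, 0, 0, 0, 0, 0.024, 0.003, 0, 0, 0, 0, 0, 0.024, 0.003, 0, 0, 0, 0, 0]

```text
t: 4.8
eef_pos: [0.4507, 0.2787, 0.0063]
tool_rot: [-0.0, -0.028, 1.0, -0.0]
contact_force: [-0.2, 0.4, -0.8]
gripper_width: -0.0
grasp_force: 0.0
```

Run:
```python
from h import *
c=snap('top','top3');s=snap('side','side3');o=get_obs();p=o['eef_pos'];print(p,o['contact_force'])
f=lambda i,n:cv2.resize(i,None,fx=n,fy=n,interpolation=cv2.INTER_CUBIC)
a=f(cv2.imread('pics/top3.png')[180:280,200:298],4);b=f(cv2.imread('pics/side3.png')[210:300,270:370],4)
o=np.zeros((440,800,3),np.uint8);o[:400,:392]=a;o[:360,400:800]=b
cv2.imwrite('pics/crop3.png',o)
```

```text
[0.45101845 0.27859946 0.00625639] [-0.23037702  0.26591209 -0.25265462]
```

View pics/crop3.png

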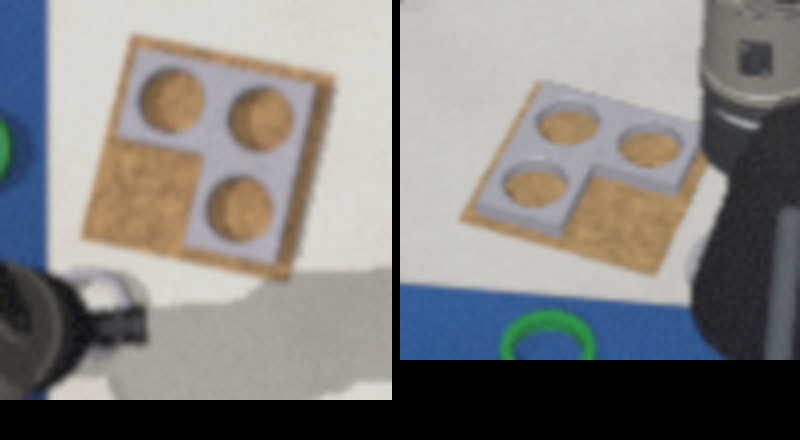

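The top crop shows the three frames unmoved, with holes still at crop (172,101), (261,119) and (240,209). The ring is clear of them at crop (100,318). I'll carry it round frame C.

Request:
arm_command:
  commands: [0.003, -0.01, 0, 0, 0, 0, 0, 0.006, -0.02, 0, 0, 0, 0, 0, 0.009, -0.03, 0, 0, 0, 0, 0, 0.012, -0.04, 0, 0, 0, 0, 0, 0.015, -0.05, 0, 0, 0, 0, 0, 0.018, -0.06, 0, 0, 0, 0, 0, 0.021, -0.07, 0, 0, 0, 0, 0, 0.023, -0.078, 0, 0, 0, 0, 0]

```text
t: 5.7
eef_pos: [0.4321, 0.1983, 0.0063]
tool_rot: [-0.0, -0.027, 1.0, -0.0]
contact_force: [-0.3, 2.3, -0.2]
gripper_width: 0.001
grasp_force: 0.5
```

Run:
```python
from h import *
c=snap('top','top4');o=get_obs();p=o['eef_pos'];print(p,o['contact_force'])
f=lambda i,n:cv2.resize(i,None,fx=n,fy=n,interpolation=cv2.INTER_CUBIC)
cv2.imwrite('pics/crop4.png',f(cv2.imread('pics/top4.png')[180:290,200:320],5))
print(w2px(c,[p]))
```

```text
[0.43171017 0.19685218 0.00620404] [-1.23401346 -0.73379605  0.0214284 ]
[[251.56097089 268.403038  ]]
```

View pics/crop4.png

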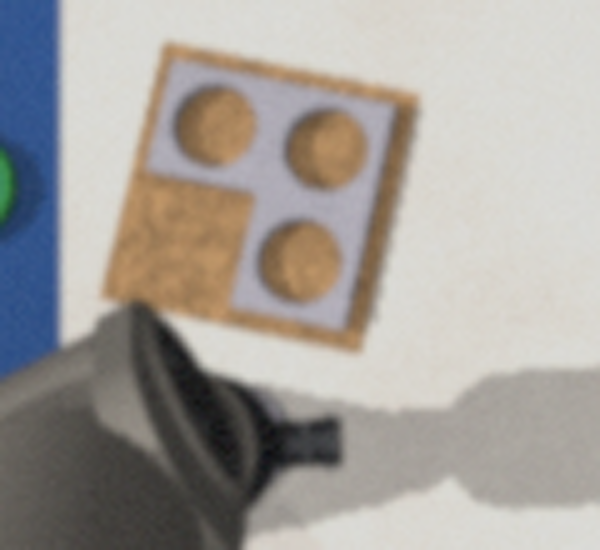

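The ring is mostly hidden under the gripper at about crop (270,410), well below frame C, and the frames haven't moved. I'll carry on.

Request:
arm_command:
  commands: [0.003, -0.013, 0, 0, 0, 0, 0, 0.006, -0.026, 0, 0, 0, 0, 0, 0.008, -0.039, 0, 0, 0, 0, 0, 0.009, -0.052, 0, 0, 0, 0, 0, 0.009, -0.066, 0, 0, 0, 0, 0, 0.009, -0.08, 0, 0, 0, 0, 0, 0.008, -0.093, 0, 0, 0, 0, 0, 0.008, -0.106, 0, 0, 0, 0, 0]

```text
t: 6.55
eef_pos: [0.4301, 0.0918, 0.0063]
tool_rot: [-0.0, -0.027, 1.0, -0.0]
contact_force: [-0.2, -0.1, 0.1]
gripper_width: -0.001
grasp_force: 0.4
```

Request:
arm_command:
  commands: [-0.007, -0.013, 0, 0, 0, 0, 0, -0.014, -0.026, 0, 0, 0, 0, 0, -0.021, -0.04, 0, 0, 0, 0, 0, -0.03, -0.051, 0, 0, 0, 0, 0, -0.043, -0.053, 0, 0, 0, 0, 0, -0.056, -0.055, 0, 0, 0, 0, 0, -0.069, -0.056, 0, 0, 0, 0, 0, -0.082, -0.057, 0, 0, 0, 0, 0]

```text
t: 7.35
eef_pos: [0.5165, 0.0414, 0.0062]
tool_rot: [0.0, -0.028, 1.0, 0.0]
contact_force: [-1.0, 0.0, 0.1]
gripper_width: 0.004
grasp_force: 0.4
```

Request:
arm_command:
  commands: [-0.013, -0.001, 0, 0, 0, 0, 0, -0.026, -0.002, 0, 0, 0, 0, 0, -0.039, -0.003, 0, 0, 0, 0, 0, -0.052, -0.004, 0, 0, 0, 0, 0, -0.06, -0.005, 0, 0, 0, 0, 0, -0.066, -0.006, 0, 0, 0, 0, 0, -0.07, -0.006, 0, 0, 0, 0, 0, -0.07, -0.006, 0, 0, 0, 0, 0]

```text
t: 8.15
eef_pos: [0.5859, 0.0388, 0.0063]
tool_rot: [0.0, -0.028, 1.0, 0.0]
contact_force: [0.6, 0.4, -0.0]
gripper_width: -0.003
grasp_force: 0.0
```

Run:
```python
from h import *
c=snap('top','top5');s=snap('side','side5');o=get_obs();p=o['eef_pos'];print(p,o['contact_force'])
f=lambda i,n:cv2.resize(i,None,fx=n,fy=n,interpolation=cv2.INTER_CUBIC)
a=f(cv2.imread('pics/top5.png')[170:260,290:390],4);b=f(cv2.imread('pics/side5.png')[145:245,290:390],4)
o=np.zeros((400,800,3),np.uint8);o[:360,:400]=a;o[:400,400:800]=b
cv2.imwrite('pics/crop5.png',o)
print(w2px(c,[p]),w2px(s,[p]))
```

```text
[0.58543172 0.03873296 0.00629613] [-0.14978162 -0.58017559  0.99995575]
[[308.64798764 212.01812217]] [[320.8743239  214.27946641]]
```

View pics/crop5.png

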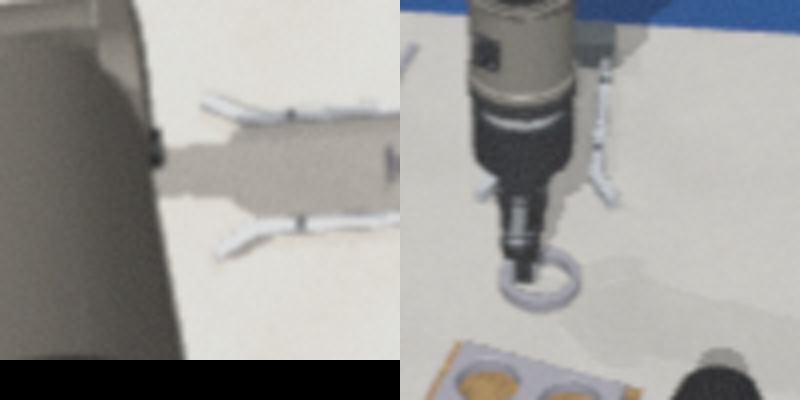

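The side crop shows the ring around the finger at side px (324.6,214), so at about (0.574, 0.038). That is in front of the mouth and near the channel axis. I'll centre the finger on the axis and push in.

Request:
arm_command:
  commands: [0.005, 0.002, 0, 0, 0, 0, 0, 0.01, 0, 0, 0, 0, 0, 0, 0.01, -0.01, 0, 0, 0, 0, 0, 0.01, -0.02, 0, 0, 0, 0, 0, 0.01, -0.032, 0, 0, 0, 0, 0, 0.01, -0.044, 0, 0, 0, 0, 0, 0.01, -0.056, 0, 0, 0, 0, 0, 0.01, -0.066, 0, 0, 0, 0, 0]

```text
t: 9.05
eef_pos: [0.5793, -0.0295, 0.0063]
tool_rot: [0.0, -0.027, 1.0, -0.0]
contact_force: [-0.1, 1.2, 0.3]
gripper_width: 0.001
grasp_force: 0.6
```

Request:
arm_command:
  commands: [0, -0.006, 0, 0, 0, 0, 0, 0, -0.012, 0, 0, 0, 0, 0, 0, -0.018, 0, 0, 0, 0, 0, 0, -0.024, 0, 0, 0, 0, 0, 0, -0.03, 0, 0, 0, 0, 0, 0, -0.036, 0, 0, 0, 0, 0, 0, -0.042, 0, 0, 0, 0, 0, 0, -0.048, 0, 0, 0, 0]

```text
$.commands: bad value
```

Run:
```python
from h import *
c=snap('top','top6');s=snap('side','side6');o=get_obs();p=o['eef_pos'];print(p,o['contact_force'])
f=lambda i,n:cv2.resize(i,None,fx=n,fy=n,interpolation=cv2.INTER_CUBIC)
a=f(cv2.imread('pics/top6.png')[170:260,335:435],4);b=f(cv2.imread('pics/side6.png')[135:235,290:390],4)
o=np.zeros((400,800,3),np.uint8);o[:360,:400]=a;o[:400,400:800]=b
cv2.imwrite('pics/crop6.png',o)
print(w2px(c,[p]),w2px(s,[p]))
```

```text
[ 0.579136   -0.03057661  0.00631363] [-1.14065612 -0.39673055 -0.59053401]
[[333.38095514 213.8683486 ]] [[325.82546103 199.7948023 ]]
```

View pics/crop6.png

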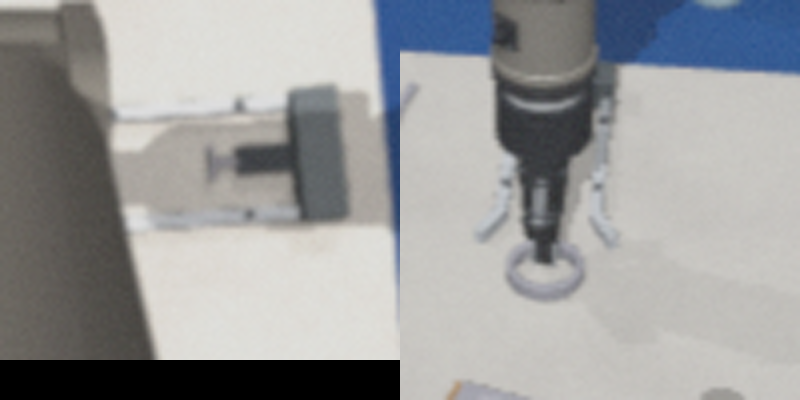

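The ring is aligned with the mouth: its centre is at crop (545,268), against a lip midpoint of (547,238). The last call was one number short, so I'll resend it.

Request:
arm_command:
  commands: [0, -0.006, 0, 0, 0, 0, 0, 0, -0.012, 0, 0, 0, 0, 0, 0, -0.018, 0, 0, 0, 0, 0, 0, -0.024, 0, 0, 0, 0, 0, 0, -0.03, 0, 0, 0, 0, 0, 0, -0.036, 0, 0, 0, 0, 0, 0, -0.042, 0, 0, 0, 0, 0, 0, -0.048, 0, 0, 0, 0, 0]

```text
t: 9.95
eef_pos: [0.5818, -0.0762, 0.0063]
tool_rot: [-0.0, -0.028, 1.0, 0.0]
contact_force: [0.7, 0.6, -0.6]
gripper_width: -0.001
grasp_force: 0.3
```

Request:
arm_command:
  commands: [0, -0.005, 0, 0, 0, 0, 0, 0, -0.01, 0, 0, 0, 0, 0, 0, -0.015, 0, 0, 0, 0, 0, 0, -0.02, 0, 0, 0, 0, 0, 0, -0.025, 0, 0, 0, 0, 0, 0, -0.03, 0, 0, 0, 0, 0, 0, -0.034, 0, 0, 0, 0, 0, 0, -0.038, 0, 0, 0, 0, 0]

```text
t: 10.75
eef_pos: [0.5839, -0.114, 0.0063]
tool_rot: [0.0, -0.028, 1.0, 0.0]
contact_force: [0.8, 0.7, -0.2]
gripper_width: -0.001
grasp_force: 0.4
```

Run:
```python
from h import *
F=[]
for i in range(4): snap('side',f's7{i}');o=get_obs();F.append(o['contact_force'])
print(o['t'],o['eef_pos'],np.array(F).round(2),o['grasp_force'])
```

```text
10.95 [ 0.58383941 -0.11394215  0.00628766] [[ 0.23 -0.38  0.64]
 [-0.35  0.77  0.8 ]
 [-0.28  0.41  0.25]
 [-0.36  0.84 -0.02]] 0.0
```

Request:
arm_command:
  commands: [0, -0.004, 0, 0, 0, 0, 0, 0, -0.008, 0, 0, 0, 0, 0, 0, -0.012, 0, 0, 0, 0, 0, 0, -0.016, 0, 0, 0, 0, 0, 0, -0.02, 0, 0, 0, 0, 0, 0, -0.024, 0, 0, 0, 0, 0, 0, -0.027, 0, 0, 0, 0, 0, 0, -0.03, 0, 0, 0, 0, 0]

```text
t: 11.75
eef_pos: [0.5855, -0.1439, 0.0063]
tool_rot: [0.0, -0.027, 1.0, 0.0]
contact_force: [-0.4, 0.4, -0.1]
gripper_width: -0.002
grasp_force: 0.4
```

Request:
arm_command:
  commands: [0, -0.001, 0, 0, 0, 0, 0, 0, -0.002, 0, 0, 0, 0, 0, 0, -0.003, 0, 0, 0, 0, 0, 0, -0.004, 0, 0, 0, 0, 0, 0, -0.005, 0, 0, 0, 0, 0, 0, -0.006, 0, 0, 0, 0, 0]

```text
t: 12.35
eef_pos: [0.5859, -0.1496, 0.0063]
tool_rot: [-0.0, -0.028, 1.0, 0.0]
contact_force: [0.7, 0.2, -0.5]
gripper_width: -0.003
grasp_force: 0.4
```

```bash
cat > fr.py <<'E'
from h import *
F=[];Y=[]
for i in range(8): c=read_camera('side');o=get_obs();F.append(o['contact_force']);Y.append(o['eef_pos'])
print(o['t'],np.mean(Y,0).round(4),np.mean(F,0).round(2),np.std(F,0).round(2))
cv2.imwrite('pics/now.png',c['img'][:,:,::-1])
E
python3 fr.py
```

```text
12.75 [ 0.5859 -0.1498  0.0063] [-0.04  0.61 -0.27] [0.44 0.61 0.56]
```

Request:
arm_command:
  commands: [0, -0.001, 0, 0, 0, 0, 0, 0, -0.002, 0, 0, 0, 0, 0, 0, -0.003, 0, 0, 0, 0, 0, 0, -0.003, 0, 0, 0, 0, 0]

```text
t: 13.15
eef_pos: [0.5861, -0.1528, 0.0063]
tool_rot: [0.0, -0.027, 1.0, -0.0]
contact_force: [0.1, 1.7, -0.0]
gripper_width: 0.001
grasp_force: 0.3
```

Request:
arm_command:
  commands: [0, -0.0005, 0, 0, 0, 0, 0, 0, -0.001, 0, 0, 0, 0, 0, 0, -0.0015, 0, 0, 0, 0, 0, 0, -0.002, 0, 0, 0, 0, 0]

```text
t: 13.55
eef_pos: [0.5861, -0.1546, 0.0063]
tool_rot: [-0.0, -0.028, 1.0, 0.0]
contact_force: [0.0, 1.7, -0.5]
gripper_width: 0.001
grasp_force: 0.4
```

```bash
python3 fr.py
```

```text
13.95 [ 0.5861 -0.1547  0.0063] [-0.01  0.28 -0.34] [0.54 0.26 0.32]
```

Request:
arm_command:
  commands: [0, -0.0005, 0, 0, 0, 0, 0, 0, -0.001, 0, 0, 0, 0, 0, 0, -0.0015, 0, 0, 0, 0, 0, 0, -0.002, 0, 0, 0, 0, 0]

```text
t: 14.35
eef_pos: [0.5863, -0.1566, 0.0063]
tool_rot: [-0.0, -0.028, 1.0, 0.0]
contact_force: [0.7, 0.8, -0.1]
gripper_width: -0.0
grasp_force: 0.4
```

Request:
arm_command:
  commands: [0, -0.0005, 0, 0, 0, 0, 0, 0, -0.001, 0, 0, 0, 0, 0, 0, -0.001, 0, 0, 0, 0, 0]

```text
t: 14.65
eef_pos: [0.5863, -0.1577, 0.0063]
tool_rot: [-0.0, -0.028, 1.0, -0.0]
contact_force: [-0.2, 1.0, -0.5]
gripper_width: -0.003
grasp_force: 0.3
```

```bash
python3 fr.py
```

```text
15.05 [ 0.5863 -0.1577  0.0063] [-0.02  0.95  0.03] [0.34 0.44 0.49]
```

Request:
arm_command:
  commands: [0, -0.0005, 0, 0, 0, 0, 0, 0, -0.001, 0, 0, 0, 0, 0, 0, -0.0015, 0, 0, 0, 0, 0]

```text
t: 15.35
eef_pos: [0.5864, -0.159, 0.0063]
tool_rot: [-0.0, -0.028, 1.0, 0.0]
contact_force: [-0.2, 1.2, 0.8]
gripper_width: -0.004
grasp_force: 0.4
```

```bash
python3 fr.py
```

```text
15.75 [ 0.5864 -0.1591  0.0063] [0.35 0.65 0.2 ] [0.42 0.37 0.21]
```

Request:
arm_command:
  commands: [0, -0.0005, 0, 0, 0, 0, 0, 0, -0.001, 0, 0, 0, 0, 0, 0, -0.0015, 0, 0, 0, 0, 0, 0, -0.002, 0, 0, 0, 0, 0]

```text
t: 16.15
eef_pos: [0.5865, -0.1611, 0.0063]
tool_rot: [0.0, -0.028, 1.0, 0.0]
contact_force: [0.2, 1.4, -0.6]
gripper_width: -0.001
grasp_force: 0.4
```

```bash
python3 fr.py
```

```text
16.55 [ 0.5865 -0.1612  0.0063] [ 0.14  1.1  -0.1 ] [0.16 0.31 0.44]
```

Request:
arm_command:
  commands: [0, -0.0005, 0, 0, 0, 0, 0, 0, -0.001, 0, 0, 0, 0, 0, 0, -0.0015, 0, 0, 0, 0, 0]

```text
t: 16.85
eef_pos: [0.5866, -0.1624, 0.0063]
tool_rot: [-0.0, -0.028, 1.0, 0.0]
contact_force: [-0.4, 0.5, -0.2]
gripper_width: -0.005
grasp_force: 0.8
```

```bash
python3 fr.py
```

```text
17.25 [ 0.5866 -0.1624  0.0063] [0.09 1.58 0.05] [0.59 0.32 0.4 ]
```

Request:
arm_command:
  commands: [0, -0.0005, 0, 0, 0, 0, 0, 0, -0.001, 0, 0, 0, 0, 0]

```text
t: 17.45
eef_pos: [0.5866, -0.1631, 0.0062]
tool_rot: [-0.0, -0.028, 1.0, 0.0]
contact_force: [-0.8, 2.4, -0.3]
gripper_width: 0.002
grasp_force: 1.5
```

```bash
python3 fr.py
```

```text
17.85 [ 0.5866 -0.1632  0.0062] [ 0.13  3.36 -0.42] [0.45 0.34 0.29]
```

Request:
arm_command:
  commands: [0, -0.0005, 0, 0, 0, 0, 0, 0, -0.001, 0, 0, 0, 0, 0]

```text
t: 18.05
eef_pos: [0.5866, -0.164, 0.0062]
tool_rot: [-0.0, -0.028, 1.0, 0.0]
contact_force: [0.1, 5.5, 0.1]
gripper_width: 0.002
grasp_force: 2.4
```

```bash
python3 fr.py
```

```text
18.45 [ 0.5867 -0.1641  0.0062] [-0.26  5.15 -0.4 ] [0.41 0.5  0.34]
```

Request:
arm_command:
  commands: [0, -0.0005, 0, 0, 0, 0, 0, 0, -0.0005, 0, 0, 0, 0, 0]

```text
t: 18.65
eef_pos: [0.5867, -0.1644, 0.0062]
tool_rot: [-0.0, -0.028, 1.0, 0.0]
contact_force: [-0.4, 5.8, -0.4]
gripper_width: -0.001
grasp_force: 2.5
```

```bash
python3 fr.py;python3 fr.py;python3 fr.py;python3 fr.py
```

```text
19.05 [ 0.5867 -0.1644  0.0062] [-0.13  5.67  0.17] [0.73 0.48 0.66]
19.45 [ 0.5867 -0.1644  0.0062] [-0.3   5.46 -0.05] [0.39 0.55 0.18]
19.85 [ 0.5867 -0.1644  0.0062] [-0.19  5.81 -0.02] [0.49 0.33 0.46]
20.25 [ 0.5867 -0.1644  0.0062] [0.15 5.63 0.24] [0.55 0.46 0.31]
```

Steady at 5.65 N. Some of that is bench friction, so I'll add a little and hold.

Request:
arm_command:
  commands: [0, -0.0002, 0, 0, 0, 0, 0, 0, -0.0004, 0, 0, 0, 0, 0]

```text
t: 20.45
eef_pos: [0.5867, -0.1645, 0.0062]
tool_rot: [-0.0, -0.028, 1.0, 0.001]
contact_force: [-0.9, 6.3, 0.3]
gripper_width: -0.001
grasp_force: 2.9
```

```bash
python3 fr.py;python3 fr.py;python3 fr.py;python3 fr.py
```

```text
20.85 [ 0.5867 -0.1645  0.0062] [-0.51  6.61  0.04] [0.31 0.28 0.6 ]
21.25 [ 0.5867 -0.1645  0.0062] [-0.21  6.17 -0.1 ] [0.48 0.58 0.49]
21.65 [ 0.5867 -0.1645  0.0062] [-0.17  6.18 -0.01] [0.46 0.34 0.31]
22.05 [ 0.5867 -0.1645  0.0062] [-0.05  6.09 -0.05] [0.42 0.35 0.46]
```

Request:
arm_command:
  commands: [0, 0.0001, 0, 0, 0, 0, 0, 0, 0.0002, 0, 0, 0, 0, 0, 0, 0.0003, 0, 0, 0, 0, 0, 0, 0.0004, 0, 0, 0, 0, 0, 0, 0.0005, 0, 0, 0, 0, 0, 0, 0.0006, 0, 0, 0, 0, 0, 0, 0.0007, 0, 0, 0, 0, 0, 0, 0.0008, 0, 0, 0, 0, 0]

```text
t: 22.85
eef_pos: [0.5867, -0.1644, 0.0062]
tool_rot: [-0.0, -0.028, 1.0, 0.0]
contact_force: [-0.2, 4.4, 0.8]
gripper_width: 0.0
grasp_force: 2.2
```

Request:
arm_command:
  commands: [0, 0.0001, 0, 0, 0, 0, 0, 0, 0.0002, 0, 0, 0, 0, 0, 0, 0.0003, 0, 0, 0, 0, 0, 0, 0.0004, 0, 0, 0, 0, 0, 0, 0.0005, 0, 0, 0, 0, 0, 0, 0.0006, 0, 0, 0, 0, 0, 0, 0.0007, 0, 0, 0, 0, 0, 0, 0.0008, 0, 0, 0, 0, 0]

```text
t: 23.65
eef_pos: [0.5867, -0.1642, 0.0063]
tool_rot: [0.0, -0.027, 1.0, -0.0]
contact_force: [0.4, 3.7, -0.4]
gripper_width: -0.001
grasp_force: 1.5
```

Request:
arm_command:
  commands: [0, 0.0001, 0, 0, 0, 0, 0, 0, 0.0002, 0, 0, 0, 0, 0, 0, 0.0003, 0, 0, 0, 0, 0, 0, 0.0004, 0, 0, 0, 0, 0, 0, 0.0005, 0, 0, 0, 0, 0, 0, 0.0006, 0, 0, 0, 0, 0, 0, 0.0007, 0, 0, 0, 0, 0, 0, 0.0008, 0, 0, 0, 0, 0]

```text
t: 24.45
eef_pos: [0.5866, -0.1634, 0.0064]
tool_rot: [0.0, -0.027, 1.0, -0.0]
contact_force: [-0.2, 0.5, -0.6]
gripper_width: 0.005
grasp_force: 0.5
```

```bash
python3 fr.py
```

```text
24.85 [ 0.5866 -0.1633  0.0063] [0.19 0.74 0.31] [0.34 0.59 0.38]
```

Request:
arm_command:
  commands: [0, 0.0001, 0, 0, 0, 0, 0, 0, 0.0002, 0, 0, 0, 0, 0, 0, 0.0003, 0, 0, 0, 0, 0, 0, 0.0004, 0, 0, 0, 0, 0, 0, 0.0005, 0, 0, 0, 0, 0, 0, 0.0006, 0, 0, 0, 0, 0, 0, 0.0007, 0, 0, 0, 0, 0, 0, 0.0008, 0, 0, 0, 0, 0]

```text
t: 25.65
eef_pos: [0.5865, -0.1624, 0.0063]
tool_rot: [-0.0, -0.027, 1.0, -0.0]
contact_force: [1.3, 0.2, -0.3]
gripper_width: -0.002
grasp_force: 0.0
```

Request:
arm_command:
  commands: [0, 0.0001, 0, 0, 0, 0, 0, 0, 0.0002, 0, 0, 0, 0, 0, 0, 0.0003, 0, 0, 0, 0, 0, 0, 0.0004, 0, 0, 0, 0, 0, 0, 0.0005, 0, 0, 0, 0, 0, 0, 0.0006, 0, 0, 0, 0, 0, 0, 0.0007, 0, 0, 0, 0, 0, 0, 0.0008, 0, 0, 0, 0, 0]

```text
t: 26.45
eef_pos: [0.5865, -0.1615, 0.0063]
tool_rot: [0.0, -0.028, 1.0, 0.0]
contact_force: [-0.1, -0.1, -0.2]
gripper_width: 0.007
grasp_force: 0.0
```

Request:
arm_command:
  commands: [0, 0.0002, 0, 0, 0, 0, 0, 0, 0.0004, 0, 0, 0, 0, 0, 0, 0.0006, 0, 0, 0, 0, 0, 0, 0.0008, 0, 0, 0, 0, 0, 0, 0.001, 0, 0, 0, 0, 0, 0, 0.0012, 0, 0, 0, 0, 0, 0, 0.0014, 0, 0, 0, 0, 0, 0, 0.0016, 0, 0, 0, 0, 0]

```text
t: 27.25
eef_pos: [0.5864, -0.1599, 0.0063]
tool_rot: [-0.0, -0.028, 1.0, 0.0]
contact_force: [0.4, 0.5, 0.2]
gripper_width: -0.005
grasp_force: 0.0
```

```bash
python3 fr.py
```

```text
27.65 [ 0.5864 -0.1599  0.0063] [ 0.21 -0.17 -0.22] [0.47 0.44 0.61]
```

The finger has released with no force on it. I'll centre it in the bore, lift, and clear the view.

Request:
arm_command:
  commands: [0, 0.002, 0, 0, 0, 0, 0, 0, 0.004, 0, 0, 0, 0, 0, 0, 0.006, 0, 0, 0, 0, 0, 0, 0.006, -0.005, 0, 0, 0, 0, 0, 0.006, -0.015, 0, 0, 0, 0, 0, 0.006, -0.03, 0, 0, 0, 0, 0, 0.006, -0.06, 0, 0, 0, 0, 0, 0.006, -0.1, 0, 0, 0, 0]

```text
t: 28.45
eef_pos: [0.5851, -0.1538, 0.1072]
tool_rot: [-0.001, -0.027, 1.0, 0.0]
contact_force: [0.2, 0.5, -0.7]
gripper_width: 0.003
grasp_force: 0.0
```

Request:
arm_command:
  commands: [0, 0, -0.04, 0, 0, 0, 0, 0, 0, -0.08, 0, 0, 0, 0, 0.02, 0.04, -0.1, 0, 0, 0, 0, 0.04, 0.08, -0.1, 0, 0, 0, 0, 0.06, 0.12, -0.1, 0, 0, 0, 0, 0.08, 0.16, -0.1, 0, 0, 0, 0, 0.1, 0.19, -0.1, 0, 0, 0, 0, 0.1, 0.2, -0.1, 0, 0, 0, 0]

```text
t: 29.25
eef_pos: [0.4727, 0.0433, 0.2076]
tool_rot: [0.0, -0.03, 1.0, 0.0]
contact_force: [0.5, -0.7, 1.0]
gripper_width: -0.002
grasp_force: 0.0
```

Run:
```python
from h import *
c=snap('top','top9');s=snap('side','side9');o=get_obs();print(o['t'],o['eef_pos'],o['contact_force'])
f=lambda i,n:cv2.resize(i,None,fx=n,fy=n,interpolation=cv2.INTER_CUBIC)
a=f(cv2.imread('pics/top9.png')[180:245,335:435],6);b=f(cv2.imread('pics/side9.png')[135:205,300:355],3)
t=f(cv2.imread('pics/top9.png')[180:250,200:300],3)
o=np.zeros((600,800,3),np.uint8);o[:390,:600]=a;o[390:,:165]=b;o[390:,200:500]=t
cv2.imwrite('pics/crop9.png',o)
```

```text
29.35 [0.47546112 0.04172781 0.2076461 ] [ 0.17055874 -0.65601439 -0.0589366 ]
```

View pics/crop9.png

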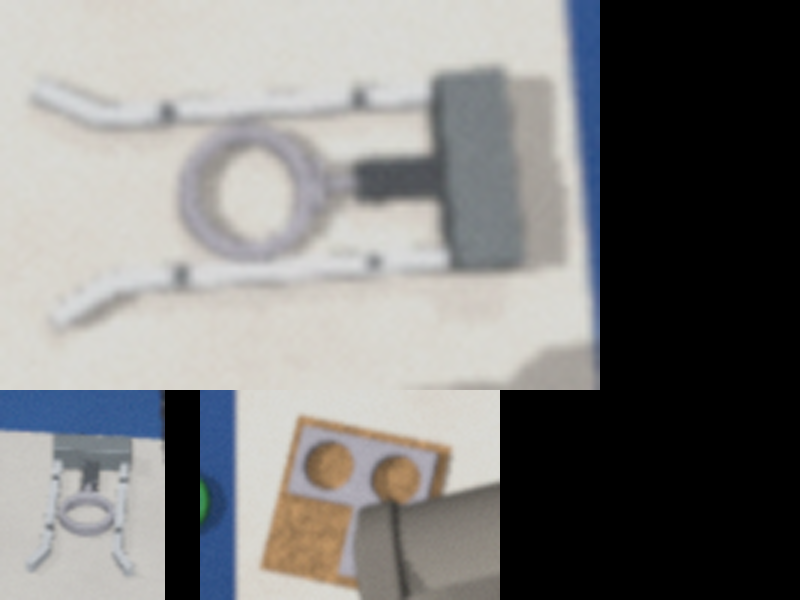

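The last view shows the ring in the channel, centred at crop (250,190), with its right edge against the plunger pad at (320,187). The frames are still in place and the robot is clear.

```bash
python3 -c "
from station import *
print(hand_in())"
```

```text
the job is handed in; nothing more can be done
None
```

I pushed the ring clear of the frames, slid it into the gauge channel, held it against the stop at about 6 N for over a second, and eased off slowly; the last picture shows it still touching the stop, and the job is handed in.

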